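# Load beech blanks onto a sprung feed lift

### The arm

A 7-joint arm with a two-finger parallel gripper is mounted at the origin on the work surface. World frame = base frame: x ahead of the robot, y to its left, z up, the work surface at z = 0. Lengths are in m, angles in rad, forces in N, time in s.
With the tool pointing down it reaches from about 0.425 to 0.925 m from the base axis. Payload 6.8 kg.
Tool frame: the origin (TCP) lies midway between the tips of the shut fingers; the grasp point (between the pads) lies 19 mm behind it; z points along the fingers, y is the line along which they close (so a half turn about z gives the same grasp; the last joint's range is limited). The gripper opens to 85 mm and grips with 20 to 120 N. Pads are 22 mm wide; open, the fingers measure 114 mm over their backs; the gripper's body (76 mm by 85 mm) begins 54 mm behind the grasp point. The pads swing forward as they close: fully open they stand 13 mm farther back than shut.
Start: joints at [-1.244, 0.477, 0.022, 1.555, -0.011, 1.109, -0.083], TCP at [0.284, 0.612, 0.231] pointing down, gripper open.
Joint ranges: [-2.96, 2.96], [-0.34, 2.1], [-1.41, 1.46], [0.24, 2.44], [-1.37, 4.51], [0.17, 1.92], [-2.96, 2.96]. Speed limits (rad/s): [2.39, 2.39, 3.14, 3.14, 3.14, 3.14, 3.14].

### API

Orientations are given as a unit quaternion [w, x, y, z].
In Python, from station import bot gives the robot as it stands.
- The arm moves only by the tool jog_arm, never from a script. Its argument "rows" is a list of rows, each an object of numbers: "fingers": the finger opening in mm, from 0 to 85.4; "x", "y", "z": the shift along the tool's x, y, z in mm; "ax", "ay", "az": the turn, a rotation vector about the tool's x, y, z in degrees. A call has exactly 8 rows; each row shifts and turns the commanded pose from where the row before left it, along the tool's axes as they then stand; what a row does not reach is not made up. A row lasts 1/10 s, in which the tool goes at most 50 mm and 8.59 degrees, less where a joint would pass 70% of its speed; a pose out of reach is approached as far as the arm can. A call with a gripper value outside its range is refused whole. The fingers move at their own pace and stop on an object; "force" is the grip in N (left out, the last holds). Time passes only in rows, so rows that do not move let the fingers close, or fill a call up. It gives the time, the measured TCP pose, the force, the opening and the grip force at its end, in the units of the state.
- bot.get_obs(): the state, without advancing time (a new reading comes with each control period).
- bot.read_camera(name): name is "scene" or "top" or "wrist"; returns a dict with "pixels" (420x560x3 uint8, red, green, blue), "vertical_fov" (degrees; the focal length in pixels is half the picture's height over the tangent of half this angle, whatever the lens; pixels are square), "cx", "cy" (the principal point, pixels), "dist_coeffs" ([k1, k2, p1, p2, k3] as OpenCV has them; the pictures are not rectified), "world_from_camera" (4x4, takes a point from camera to world coordinates). Camera axes: x right, y down, z forward; pixel columns grow to the right and rows downward; lengths in m; the calibration is good to about 2 mm. A picture is of the moment at which its call begins. There is no depth.
- bot.hand_in(): hands the job in; it is judged then, once.
The state is a dict: "t": time; "q": joint angles; "joint_vel": joint speeds; "joint_torque": joint torques, N m; "eef_pos": TCP position; "tool_rot": TCP orientation; "contact_force": force on the tool from outside, world axes, zero at the start; "torque": the same for the moment, N m; "gripper_width": opening from 0.0 (shut) to 1.0 (fully open); "grasp_force": force on a finger pad.
Only numpy, scipy, OpenCV 4.12 (cv2) and the standard library are available. Lean on these libraries where they do the work, as an engineer would, in place of code of your own. Each camera call takes 0.05 s, during which the arm holds its last target. There are 200 camera calls.

### The job

Load the two pale beech blanks onto the red sprung plate of the blue feed lift as one flat stack, the second on top of the first, both centred on the plate and lying lengthwise with the black rectangle painted on it. Set each one down gently: the plate should sink under the weight but never be driven down to its bottom stop. Leave the dark walnut blank where it is.

Things in the scene. Friction and masses are not known exactly. Their poses are not given: they have to be found in the camera images.
- beech_a: Rectangular pale beech blank, 110 x 56 x 40 mm (own x, y, z), about 0.17 kg give or take 20 percent, lying flat on the bench with its 110 mm side along its own x. Origin at the centre of its underside.
- beech_b: Rectangular pale beech blank, 110 x 56 x 40 mm (own x, y, z), about 0.17 kg give or take 20 percent, lying flat on the bench with its 110 mm side along its own x. Origin at the centre of its underside. Same as beech_a; either may be the lower one.
- walnut: Bystander: Rectangular dark walnut blank, 110 x 56 x 40 mm (own x, y, z), about 0.17 kg give or take 20 percent, lying flat on the bench with its 110 mm side along its own x. Origin at the centre of its underside. Not to be moved.
- lift_top (a point): Centre of the red plate's top (172 x 152 mm, x along the long side, z up); moves with it. Black rectangle 122 x 68 mm along x. Blue open housing around it: 194 x 174 mm, 8 mm walls, rim 85 mm above bench. Empty plate: 90 mm above bench. It sinks level on a damped spring, 90 N/m, from 0.25 N: about 16 mm for one blank, 34 mm for two. Bottom stop: 60 mm below its empty height.
There are look-alikes about, which are no part of the job. Leave any orange look-alike of the beech_b alone.

How it is judged:
At the end, for the whole second after the job is handed in: One beech blank lies flat on the sprung plate and the other flat on top of it, each within 20 mm of the plate's centre (seen from above) and within 12 degrees of the plate's long direction, both at rest, with the plate sunk at least 20 mm below its empty height (((z of beech_a in the frame of lift_top between -0.006 and 0.006 m and z of beech_b in the frame of lift_top between 0.034 and 0.046 m) or (z of beech_b in the frame of lift_top between -0.006 and 0.006 m and z of beech_a in the frame of lift_top between 0.034 and 0.046 m)) and horizontal distance between each of beech_a, beech_b and lift_top below 0.02 m and angle between the x axis of each of beech_a, beech_b and the x axis of lift_top, either way round below 0.21 rad and angle between each of beech_a, beech_b's own z axis and vertical below 0.1 rad and linear speed of each of beech_a, beech_b below 0.02 m/s and height (world z) of lift_top below 0.07 m); the robot touches nothing.
It fails at once if the plate is driven down to its bottom stop (57 mm or more below its empty height) (height (world z) of lift_top below 0.033 m).
It fails at once if the walnut blank is moved more than 30 mm (distance of walnut from where it was at the start of the episode above 0.03 m).
It also fails if it takes over 67 s, if anything falls off the work surface, if the arm or the gripper's body presses on something with over 40 N, if the wrist force passes 120 N, or if a joint passes its speed limit or range.

## Working session

There is one attempt and no reset: what is moved stays moved. The work goes in short steps, Python scripts to look and compute and a tool call to move; the robot and the scene stay as the last step left them, time stands still between calls to the robot, and variables do not carry over. Pictures are saved under pics/ and viewed, at most 10 in all, crops included, and the job is handed in when it is done.

Besides the shell and the picture viewer there is one more tool, called after "Call:" by a JSON object that holds its "name" and its "arguments", one argument or row to a line. jog_arm: Moves the arm, as the interface text tells. Its arguments: {"type":"object","properties":{"rows":{"type":"array","items":{"type":"object","properties":{"fingers":{"type":"number"},"x":{"type":"number"},"y":{"type":"number"},"z":{"type":"number"},"ax":{"type":"number"},"ay":{"type":"number"},"az":{"type":"number"}}}},"force":{"type":"number"}},"required":["rows"]}

```bash
mkdir -p pics; ls
python3 - <<'E'
from station import bot
import cv2, numpy as np
o=bot.get_obs(); print(o)
for n in ("top","scene"):
    c=bot.read_camera(n); cv2.imwrite(f"pics/{n}0.png",c["pixels"][:,:,::-1])
    print(n,{k:v for k,v in c.items() if k!="pixels"})
E
```

```text
pics
{'t': 0.0, 'q': array([-1.24407378,  0.47777099,  0.0223586 ,  1.55642936, -0.01151636,
        1.109326  , -0.08311893]), 'joint_vel': array([ 7.76567419e-04, -3.10518490e-04, -3.06629019e-04,  9.09599827e-04,
        4.49233831e-05,  3.29197820e-05, -1.56302322e-03]), 'joint_torque': array([ 6.31270268e-04, -5.96454191e+01,  1.60826214e+00, -2.81195873e+01,
        1.25298905e-02,  9.58147575e-03, -1.00258524e-05]), 'eef_pos': array([0.28411516, 0.61164567, 0.23035494]), 'tool_rot': array([-1.32054269e-04,  2.15712802e-01,  9.76456436e-01, -8.92975478e-04]), 'contact_force': array([0.28420288, 0.18310323, 0.05326878]), 'torque': array([-0.00411952, -0.03684041,  0.02168577]), 'grasp_force': 0.0, 'gripper_width': 0.9970955010366739}
top {'vertical_fov': 47.89937932251889, 'cx': 280.6331676466017, 'cy': 214.03980901148816, 'dist_coeffs': array([0.05430678, 0.        , 0.        , 0.        , 0.        ]), 'world_from_camera': array([[-0.00569577, -0.99232432,  0.12353142,  0.38155669],
       [-0.99975297,  0.00830489,  0.02061642, -0.01300448],
       [-0.02148409, -0.12338347, -0.99212648,  0.93087342],
       [ 0.        ,  0.        ,  0.        ,  1.        ]])}
scene {'vertical_fov': 56.49375995049924, 'cx': 281.1676247179421, 'cy': 204.19537345185242, 'dist_coeffs': array([-0.10439187,  0.        ,  0.        ,  0.        ,  0.        ]), 'world_from_camera': array([[-0.63309319,  0.41635014, -0.65256844,  1.03101747],
       [ 0.77386487,  0.32075866, -0.54611999,  0.45677939],
       [-0.01806016, -0.85074464, -0.52526887,  0.54061444],
       [ 0.        ,  0.        ,  0.        ,  1.        ]])}
```

View pics/top0.png

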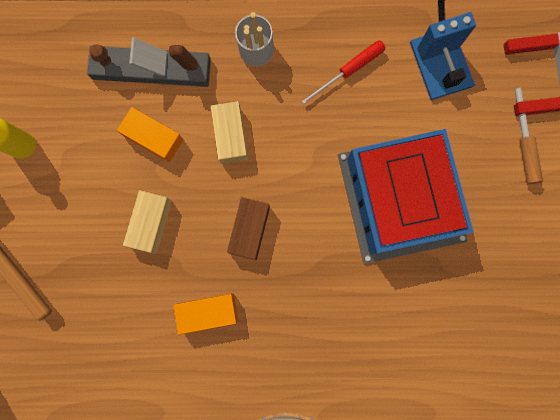

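View pics/scene0.png

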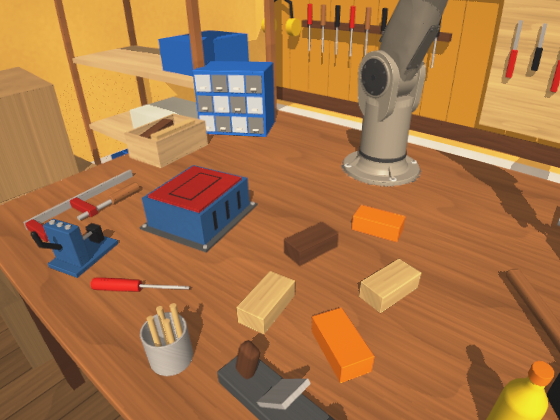

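Top view: the beech candidates are at (229,131) and (147,221). The look-alikes are orange at (149,134) and (206,313), walnut at (249,228). I also see the plane at (150,62) and the pencil pot at (255,40). By the description I choose the two pale ones. The lift is at (413,190), and its black rectangle runs roughly along the image vertical.

```bash
cat > h.py <<'E'
from station import bot
import cv2, numpy as np
def K(c):
    f=c["pixels"].shape[0]/2/np.tan(np.radians(c["vertical_fov"]/2))
    return np.array([[f,0,c["cx"]],[0,f,c["cy"]],[0,0,1]])
def cast(c,uv,z):
    p=cv2.undistortPoints(np.float64(uv).reshape(-1,1,2),K(c),c["dist_coeffs"])[:,0]
    T=c["world_from_camera"]; d=np.c_[p,np.ones(len(p))]@T[:3,:3].T
    return T[:3,3]+d*((z-T[2,3])/d[:,2])[:,None]
def proj(c,P):
    T=np.linalg.inv(c["world_from_camera"])
    return cv2.projectPoints(np.float64(P).reshape(-1,1,3),cv2.Rodrigues(T[:3,:3])[0],T[:3,3],K(c),c["dist_coeffs"])[0][:,0]
def rect(c,mask,z):
    """min-area rectangle of the largest blob on plane z: centre, long, short (m), yaw of long side"""
    cs=cv2.findContours(mask.astype(np.uint8),cv2.RETR_EXTERNAL,cv2.CHAIN_APPROX_NONE)[0]
    k=max(cs,key=cv2.contourArea)
    w=cast(c,k,z)[:,:2]
    (m,(a,b),th)=cv2.minAreaRect(np.float32(w*1000))
    if a<b: a,b,th=b,a,th+90
    return np.array(m)/1000,a,b,(th+90)%180-90
def win(m,u0,u1,v0,v1):
    o=np.zeros_like(m);o[v0:v1,u0:u1]=m[v0:v1,u0:u1];return o
E
python3 - <<'E'
from h import *
c=bot.read_camera("top"); im=c["pixels"]; hsv=cv2.cvtColor(im,cv2.COLOR_RGB2HSV)
H,S,V=cv2.split(hsv)
for p in [(229,125),(147,215),(226,159),(243,140),(160,245),(249,228),(200,100)]: print(p,hsv[p[1],p[0]])
out=im[:,:,::-1].copy()
beech=(S<150)&(V>190)&(H>12)&(H<35)
def draw(r,z):
    m,a,b,t=r; print(m.round(4),round(a,1),round(b,1),round(t,1))
    e=np.array([np.cos(np.radians(t)),np.sin(np.radians(t))]);n=np.array([-e[1],e[0]])
    q=[np.r_[m+s*e*a/2000+k*n*b/2000,z] for s,k in((1,1),(1,-1),(-1,-1),(-1,1))]
    cv2.polylines(out,[proj(c,q).round().astype(int)],True,(255,0,255),1)
draw(rect(c,win(beech,200,260,95,170),.04),.04)
draw(rect(c,win(beech,115,185,180,260),.04),.04)
red=((H<8)|(H>172))&(S>150)&(V>90); red=cv2.morphologyEx(win(red,340,480,120,260).astype(np.uint8),cv2.MORPH_CLOSE,np.ones((5,5)))
draw(rect(c,red,.09),.09)
blk=(V<110)&(cv2.erode(red,np.ones((9,9)))>0)
draw(rect(c,cv2.dilate(blk.astype(np.uint8),np.ones((2,2))),.09),.09)
wal=win((V<130)&(H<15)&(S>80),225,272,190,262); draw(rect(c,wal,.04),.04)
cv2.imwrite("pics/m1.png",cv2.resize(out[85:275,100:490],None,fx=2,fy=2,interpolation=cv2.INTER_NEAREST))
E
```

```text
(229, 125) [ 20 126 215]
(147, 215) [ 19 132 205]
(226, 159) [ 17 133 111]
(243, 140) [ 20 124 228]
(160, 245) [ 13 171 128]
(249, 228) [ 11 162 120]
(200, 100) [ 15 179 187]
[0.6585 0.1071] 109.2 54.5 8.5
[0.4822 0.2647] 109.2 55.3 -14.5
[ 0.529  -0.2301] 172.0 152.4 11.8
[ 0.5285 -0.2317] 123.2 69.4 11.8
[0.464  0.0652] 119.7 83.0 -0.4
```

View pics/m1.png

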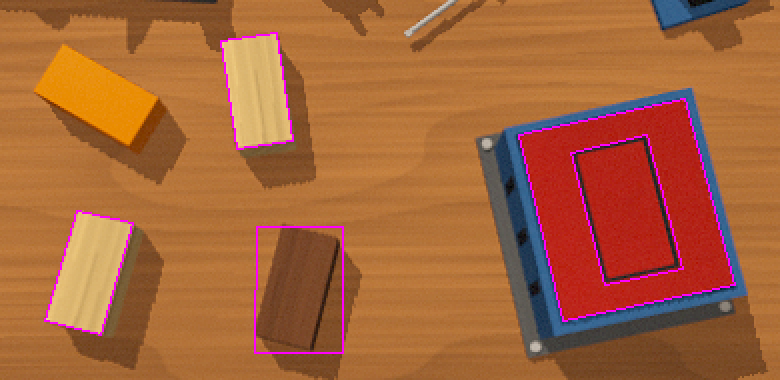

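The crop confirms both pale blanks: about 109 x 55 mm at z=40 mm, yaw 8.5° and -14.5°. The plate measures 172 x 152 mm, with the black rectangle at (0.529,-0.231) and yaw 11.8°. Those sizes match the description. The walnut outline is loose because its mask caught the shadow, but I don't need it.

```bash
cat > go.py <<'E'
import sys
from h import *
from scipy.spatial.transform import Rotation as R
# args: x y z [yaw of tool y, deg]: turn needed (az) then shift in tool axes after the turn
a=[float(s) for s in sys.argv[1:]]
o=bot.get_obs(); q=o["tool_rot"]; r=R.from_quat([*q[1:],q[0]]); p=o["eef_pos"]
y=r.as_matrix()[:,1]; yaw=np.degrees(np.arctan2(y[1],y[0]))
rt=r
if len(a)>3:
    az=-((a[3]-yaw+90)%180-90); print("yaw",yaw.round(2),"az",round(az,2)); 
    rt=r*R.from_rotvec([0,0,np.radians(az)])
    # vertical correction
zt=r.as_matrix()[:,2]; print("tilt deg",np.degrees(zt[:2]).round(2),"t",o["t"])
print("pos",p.round(4),"shift mm",(rt.inv().apply(np.array(a[:3])-p)*1000).round(1))
E
python3 go.py .4822 .2647 .13 75.5
```

```text
yaw 65.09 az -10.41
tilt deg [-0.03 -0.07] t 0.15
pos [0.2841 0.6118 0.2306] shift mm [-278.7 -286.3  100.9]
```

Call:
{"name": "jog_arm", "arguments": {
  "rows": [
    {"az":-5.2,"fingers":85},
    {"az":-5.2},
    {"x":-20,"y":-20},
    {"x":-30,"y":-30},
    {"x":-32,"y":-33},
    {"x":-32,"y":-33},
    {"x":-32,"y":-33},
    {"x":-32,"y":-33}
  ],
  "force": 40
}}

```text
invalid input
```

Call:
{"name": "jog_arm", "arguments": {
  "rows": [
    {"x":-30,"y":-30,"z":20},
    {"x":-30,"y":-30,"z":20},
    {"x":-25,"y":-25,"z":20},
    {"x":-15,"y":-20,"z":20},
    {"z":20},
    {},
    {},
    {}
  ]
}}

```text
invalid input
```

```bash
python3 go.py .4822 .2647 .006 75.5; python3 -c "
from h import *
c=bot.read_camera('wrist'); cv2.imwrite('pics/w1.png',c['pixels'][:,:,::-1])
im=c['pixels']; H,S,V=cv2.split(cv2.cvtColor(im,cv2.COLOR_RGB2HSV))
print(proj(c,[[.4822,.2647,.04]]))
print(rect(c,(S<150)&(V>150)&(H>12)&(H<35),.04))"
```

```text
yaw 65.09 az -10.41
tilt deg [-0.03 -0.07] t 0.15
pos [0.2841 0.6118 0.2306] shift mm [-278.7 -286.2  224.9]
[[ 83.98889429 452.18516145]]
(array([0.08778808, 0.50550824]), 43.128475189208984, 21.163982391357422, -71.18042945861816)
```

View pics/w1.png

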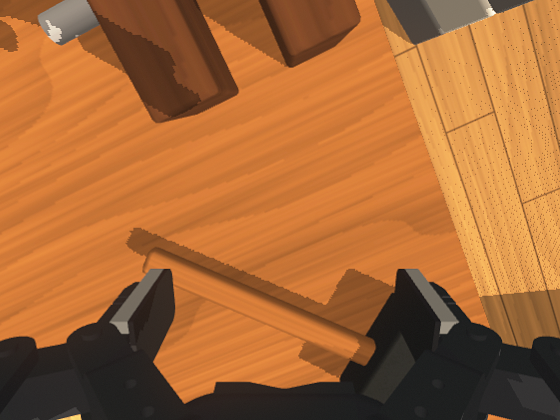

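The wrist view shows only the fingers at the start pose, with stray tools below and no blank in sight, because both moves were refused. I'll retry with every field filled in.

Call:
{"name": "jog_arm", "arguments": {
  "rows": [
    {"fingers":85,"x":0,"y":0,"z":0,"ax":0,"ay":0,"az":-5.2},
    {"fingers":85,"x":0,"y":0,"z":0,"ax":0,"ay":0,"az":-5.2},
    {"fingers":85,"x":-20,"y":-20,"z":0,"ax":0,"ay":0,"az":0},
    {"fingers":85,"x":-30,"y":-30,"z":0,"ax":0,"ay":0,"az":0},
    {"fingers":85,"x":-32,"y":-33,"z":0,"ax":0,"ay":0,"az":0},
    {"fingers":85,"x":-32,"y":-33,"z":0,"ax":0,"ay":0,"az":0},
    {"fingers":85,"x":-32,"y":-33,"z":0,"ax":0,"ay":0,"az":0},
    {"fingers":85,"x":-32,"y":-33,"z":0,"ax":0,"ay":0,"az":0}
  ],
  "force": 40
}}

```text
t: 1.0
eef_pos: [0.4117, 0.3896, 0.2313]
tool_rot: [0.0, 0.126, 0.992, 0.0]
contact_force: [1.3, -0.4, 0.4]
gripper_width: 0.996
grasp_force: 0.0
```

Call:
{"name": "jog_arm", "arguments": {
  "rows": [
    {"fingers":85,"x":-30,"y":-30,"z":20,"ax":0,"ay":0,"az":0},
    {"fingers":85,"x":-30,"y":-30,"z":20,"ax":0,"ay":0,"az":0},
    {"fingers":85,"x":-25,"y":-25,"z":20,"ax":0,"ay":0,"az":0},
    {"fingers":85,"x":-15,"y":-20,"z":20,"ax":0,"ay":0,"az":0},
    {"fingers":85,"x":0,"y":0,"z":20,"ax":0,"ay":0,"az":0},
    {"fingers":85,"x":0,"y":0,"z":0,"ax":0,"ay":0,"az":0},
    {"fingers":85,"x":0,"y":0,"z":0,"ax":0,"ay":0,"az":0},
    {"fingers":85,"x":0,"y":0,"z":0,"ax":0,"ay":0,"az":0}
  ],
  "force": 40
}}

```text
t: 1.8
eef_pos: [0.4818, 0.266, 0.1324]
tool_rot: [0.001, 0.126, 0.992, 0.001]
contact_force: [0.3, 1.3, 0.0]
gripper_width: 0.994
grasp_force: 0.0
```

```bash
python3 go.py .4822 .2647 .006 75.5
```

```text
yaw 75.57 az 0.07
tilt deg [0.07 0.08] t 1.8
pos [0.4818 0.266  0.1324] shift mm [ -0.6  -1.4 126.4]
```

Call:
{"name": "jog_arm", "arguments": {
  "rows": [
    {"fingers":85,"x":-0.6,"y":-1.4,"z":25,"ax":0,"ay":0,"az":0},
    {"fingers":85,"x":0,"y":0,"z":30,"ax":0,"ay":0,"az":0},
    {"fingers":85,"x":0,"y":0,"z":30,"ax":0,"ay":0,"az":0},
    {"fingers":85,"x":0,"y":0,"z":20,"ax":0,"ay":0,"az":0},
    {"fingers":85,"x":0,"y":0,"z":14,"ax":0,"ay":0,"az":0},
    {"fingers":85,"x":0,"y":0,"z":7,"ax":0,"ay":0,"az":0},
    {"fingers":85,"x":0,"y":0,"z":0,"ax":0,"ay":0,"az":0},
    {"fingers":85,"x":0,"y":0,"z":0,"ax":0,"ay":0,"az":0}
  ],
  "force": 40
}}

```text
t: 2.6
eef_pos: [0.4824, 0.2637, 0.0062]
tool_rot: [0.001, 0.126, 0.992, 0.001]
contact_force: [0.5, 0.3, 0.1]
gripper_width: 0.991
grasp_force: 0.0
```

Call:
{"name": "jog_arm", "arguments": {
  "rows": [
    {"fingers":40,"x":0,"y":0,"z":0,"ax":0,"ay":0,"az":0},
    {"fingers":40,"x":0,"y":0,"z":0,"ax":0,"ay":0,"az":0},
    {"fingers":40,"x":0,"y":0,"z":0,"ax":0,"ay":0,"az":0},
    {"fingers":40,"x":0,"y":0,"z":0,"ax":0,"ay":0,"az":0},
    {"fingers":40,"x":0,"y":0,"z":0,"ax":0,"ay":0,"az":0},
    {"fingers":40,"x":0,"y":0,"z":0,"ax":0,"ay":0,"az":0},
    {"fingers":40,"x":0,"y":0,"z":0,"ax":0,"ay":0,"az":0},
    {"fingers":40,"x":0,"y":0,"z":0,"ax":0,"ay":0,"az":0}
  ],
  "force": 40
}}

```text
t: 3.4
eef_pos: [0.4823, 0.2636, 0.0063]
tool_rot: [0.001, 0.126, 0.992, 0.001]
contact_force: [-1.4, 0.2, 6.1]
gripper_width: 0.649
grasp_force: 42.8
```

```bash
python3 go.py .529 -.231 .18 101.8
```

```text
yaw 75.48 az -26.32
tilt deg [0.07 0.05] t 3.4
pos [0.4823 0.2636 0.0063] shift mm [  55.2 -493.6 -174.1]
```

Call:
{"name": "jog_arm", "arguments": {
  "rows": [
    {"fingers":40,"x":0,"y":0,"z":-10,"ax":0,"ay":0,"az":0},
    {"fingers":40,"x":0,"y":0,"z":-24,"ax":0,"ay":0,"az":0},
    {"fingers":40,"x":0,"y":0,"z":-35,"ax":0,"ay":0,"az":0},
    {"fingers":40,"x":0,"y":0,"z":-35,"ax":0,"ay":0,"az":-3.0},
    {"fingers":40,"x":0,"y":0,"z":-35,"ax":0,"ay":0,"az":-5.3},
    {"fingers":40,"x":0,"y":0,"z":-25,"ax":0,"ay":0,"az":-6},
    {"fingers":40,"x":0,"y":0,"z":-10,"ax":0,"ay":0,"az":-6},
    {"fingers":40,"x":0,"y":0,"z":0,"ax":0,"ay":0,"az":-6}
  ],
  "force": 40
}}

```text
t: 4.2
eef_pos: [0.4827, 0.2636, 0.1821]
tool_rot: [0.002, -0.105, 0.995, 0.001]
contact_force: [-0.1, -0.2, -2.1]
gripper_width: 0.647
grasp_force: 42.9
```

Call:
{"name": "jog_arm", "arguments": {
  "rows": [
    {"fingers":40,"x":2,"y":-18,"z":0,"ax":0,"ay":0,"az":0},
    {"fingers":40,"x":3,"y":-30,"z":0,"ax":0,"ay":0,"az":0},
    {"fingers":40,"x":5,"y":-42,"z":0,"ax":0,"ay":0,"az":0},
    {"fingers":40,"x":5,"y":-45,"z":0,"ax":0,"ay":0,"az":0},
    {"fingers":40,"x":5,"y":-45,"z":0,"ax":0,"ay":0,"az":0},
    {"fingers":40,"x":5,"y":-45,"z":0,"ax":0,"ay":0,"az":0},
    {"fingers":40,"x":5,"y":-45,"z":0,"ax":0,"ay":0,"az":0},
    {"fingers":40,"x":5,"y":-45,"z":0,"ax":0,"ay":0,"az":0}
  ],
  "force": 40
}}

```text
t: 5.0
eef_pos: [0.5114, -0.0542, 0.1799]
tool_rot: [0.0, -0.103, 0.995, 0.0]
contact_force: [1.3, 0.4, -1.7]
gripper_width: 0.65
grasp_force: 42.9
```

Call:
{"name": "jog_arm", "arguments": {
  "rows": [
    {"fingers":40,"x":5,"y":-45,"z":0,"ax":0,"ay":0,"az":0},
    {"fingers":40,"x":5,"y":-45,"z":0,"ax":0,"ay":0,"az":0},
    {"fingers":40,"x":5,"y":-40,"z":0,"ax":0,"ay":0,"az":0},
    {"fingers":40,"x":3,"y":-28,"z":0,"ax":0,"ay":0,"az":0},
    {"fingers":40,"x":2,"y":-15,"z":0,"ax":0,"ay":0,"az":0},
    {"fingers":40,"x":0,"y":0,"z":0,"ax":0,"ay":0,"az":0},
    {"fingers":40,"x":0,"y":0,"z":0,"ax":0,"ay":0,"az":0},
    {"fingers":40,"x":0,"y":0,"z":0,"ax":0,"ay":0,"az":0}
  ],
  "force": 40
}}

```text
t: 5.8
eef_pos: [0.5278, -0.2234, 0.1792]
tool_rot: [-0.0, -0.104, 0.995, 0.001]
contact_force: [-0.4, 0.6, -2.5]
gripper_width: 0.646
grasp_force: 42.9
```

```bash
python3 go.py .529 -.231 .102 101.8
python3 - <<'E'
from h import *
c=bot.read_camera("scene"); cv2.imwrite("pics/s1.png",c["pixels"][80:330,40:440,::-1])
E
```

```text
yaw 101.95 az 0.15
tilt deg [-0.02  0.07] t 5.8
pos [ 0.5278 -0.2234  0.1792] shift mm [ 0.4 -7.8 77.2]
```

View pics/s1.png

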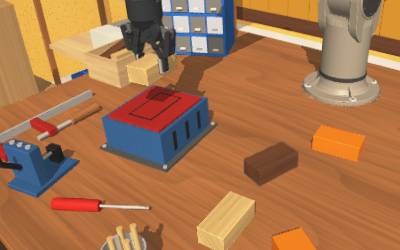

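The blank hangs level in the fingers above the plate, at crop pixel (150,70). I'll lower it slowly, follow the plate's sinking, and let go.

Call:
{"name": "jog_arm", "arguments": {
  "rows": [
    {"fingers":40,"x":0.4,"y":-7.8,"z":15,"ax":0,"ay":0,"az":0},
    {"fingers":40,"x":0,"y":0,"z":20,"ax":0,"ay":0,"az":0},
    {"fingers":40,"x":0,"y":0,"z":17,"ax":0,"ay":0,"az":0},
    {"fingers":40,"x":0,"y":0,"z":12,"ax":0,"ay":0,"az":0},
    {"fingers":40,"x":0,"y":0,"z":8,"ax":0,"ay":0,"az":0},
    {"fingers":40,"x":0,"y":0,"z":5,"ax":0,"ay":0,"az":0},
    {"fingers":40,"x":0,"y":0,"z":3,"ax":0,"ay":0,"az":0},
    {"fingers":40,"x":0,"y":0,"z":3,"ax":0,"ay":0,"az":0}
  ],
  "force": 40
}}

```text
t: 6.65
eef_pos: [0.5292, -0.2336, 0.0965]
tool_rot: [0.0, -0.103, 0.995, -0.0]
contact_force: [-0.1, -0.3, -1.2]
gripper_width: 0.651
grasp_force: 42.9
```

Call:
{"name": "jog_arm", "arguments": {
  "rows": [
    {"fingers":40,"x":0,"y":0,"z":2,"ax":0,"ay":0,"az":0},
    {"fingers":40,"x":0,"y":0,"z":2,"ax":0,"ay":0,"az":0},
    {"fingers":40,"x":0,"y":0,"z":2,"ax":0,"ay":0,"az":0},
    {"fingers":40,"x":0,"y":0,"z":2,"ax":0,"ay":0,"az":0},
    {"fingers":40,"x":0,"y":0,"z":2,"ax":0,"ay":0,"az":0},
    {"fingers":40,"x":0,"y":0,"z":0,"ax":0,"ay":0,"az":0},
    {"fingers":40,"x":0,"y":0,"z":0,"ax":0,"ay":0,"az":0},
    {"fingers":40,"x":0,"y":0,"z":0,"ax":0,"ay":0,"az":0}
  ],
  "force": 40
}}

```text
t: 7.45
eef_pos: [0.5288, -0.2334, 0.0863]
tool_rot: [0.0, -0.103, 0.995, 0.0]
contact_force: [0.9, -0.2, -0.2]
gripper_width: 0.649
grasp_force: 42.9
```

Call:
{"name": "jog_arm", "arguments": {
  "rows": [
    {"fingers":40,"x":0,"y":2,"z":2,"ax":0,"ay":0,"az":0},
    {"fingers":40,"x":0,"y":0,"z":2,"ax":0,"ay":0,"az":0},
    {"fingers":40,"x":0,"y":0,"z":1,"ax":0,"ay":0,"az":0},
    {"fingers":40,"x":0,"y":0,"z":0,"ax":0,"ay":0,"az":0},
    {"fingers":60,"x":0,"y":0,"z":0,"ax":0,"ay":0,"az":0},
    {"fingers":64,"x":0,"y":0,"z":0,"ax":0,"ay":0,"az":0},
    {"fingers":75,"x":0,"y":0,"z":0,"ax":0,"ay":0,"az":0},
    {"fingers":85,"x":0,"y":0,"z":0,"ax":0,"ay":0,"az":0}
  ],
  "force": 40
}}

```text
t: 8.25
eef_pos: [0.5284, -0.2315, 0.0813]
tool_rot: [-0.0, -0.103, 0.995, 0.0]
contact_force: [-0.8, -0.2, -0.6]
gripper_width: 0.994
grasp_force: 0.0
```

Call:
{"name": "jog_arm", "arguments": {
  "rows": [
    {"fingers":85,"x":0,"y":0,"z":0,"ax":0,"ay":0,"az":0},
    {"fingers":85,"x":0,"y":0,"z":0,"ax":0,"ay":0,"az":0},
    {"fingers":85,"x":0,"y":0,"z":0,"ax":0,"ay":0,"az":0},
    {"fingers":85,"x":0,"y":0,"z":-15,"ax":0,"ay":0,"az":0},
    {"fingers":85,"x":0,"y":0,"z":-25,"ax":0,"ay":0,"az":0},
    {"fingers":85,"x":0,"y":0,"z":-30,"ax":0,"ay":0,"az":0},
    {"fingers":85,"x":0,"y":0,"z":-25,"ax":0,"ay":0,"az":0},
    {"fingers":85,"x":0,"y":0,"z":-15,"ax":0,"ay":0,"az":0}
  ],
  "force": 40
}}

```text
t: 9.05
eef_pos: [0.5294, -0.2321, 0.1948]
tool_rot: [0.002, -0.103, 0.995, -0.001]
contact_force: [0.8, 0.5, -0.6]
gripper_width: 0.997
grasp_force: 0.0
```

```bash
python3 go.py .6585 .1071 .15 98.5
```

```text
yaw 101.77 az 3.27
tilt deg [ 0.21 -0.06] t 9.05
pos [ 0.5294 -0.2321  0.1948] shift mm [-177.7  316.4   44.9]
```

Call:
{"name": "jog_arm", "arguments": {
  "rows": [
    {"fingers":85,"x":0,"y":0,"z":0,"ax":0,"ay":0,"az":3.27},
    {"fingers":85,"x":-12,"y":21,"z":0,"ax":0,"ay":0,"az":0},
    {"fingers":85,"x":-22,"y":38,"z":0,"ax":0,"ay":0,"az":0},
    {"fingers":85,"x":-23,"y":41,"z":0,"ax":0,"ay":0,"az":0},
    {"fingers":85,"x":-23,"y":41,"z":0,"ax":0,"ay":0,"az":0},
    {"fingers":85,"x":-23,"y":41,"z":0,"ax":0,"ay":0,"az":0},
    {"fingers":85,"x":-23,"y":41,"z":0,"ax":0,"ay":0,"az":0},
    {"fingers":85,"x":-23,"y":41,"z":5,"ax":0,"ay":0,"az":0}
  ],
  "force": 40
}}

```text
t: 9.85
eef_pos: [0.6378, 0.0534, 0.1884]
tool_rot: [0.001, -0.074, 0.997, 0.0]
contact_force: [1.0, -0.6, 0.0]
gripper_width: 0.995
grasp_force: 0.0
```

Call:
{"name": "jog_arm", "arguments": {
  "rows": [
    {"fingers":85,"x":-18,"y":32,"z":20,"ax":0,"ay":0,"az":0},
    {"fingers":85,"x":-10,"y":20,"z":20,"ax":0,"ay":0,"az":0},
    {"fingers":85,"x":0,"y":0,"z":0,"ax":0,"ay":0,"az":0},
    {"fingers":85,"x":0,"y":0,"z":0,"ax":0,"ay":0,"az":0},
    {"fingers":85,"x":0,"y":0,"z":0,"ax":0,"ay":0,"az":0},
    {"fingers":85,"x":0,"y":0,"z":0,"ax":0,"ay":0,"az":0},
    {"fingers":85,"x":0,"y":0,"z":0,"ax":0,"ay":0,"az":0},
    {"fingers":85,"x":0,"y":0,"z":0,"ax":0,"ay":0,"az":0}
  ],
  "force": 40
}}

```text
t: 10.65
eef_pos: [0.6568, 0.1065, 0.1469]
tool_rot: [0.0, -0.074, 0.997, 0.0]
contact_force: [-0.1, 0.1, 0.0]
gripper_width: 1.0
grasp_force: 0.0
```

```bash
python3 go.py .6585 .1071 .006 98.5
python3 - <<'E'
from h import *
c=bot.read_camera("top"); im=c["pixels"]; H,S,V=cv2.split(cv2.cvtColor(im,cv2.COLOR_RGB2HSV))
red=((H<8)|(H>172))&(S>150)&(V>60)
beech=(S<150)&(V>185)&(H>12)&(H<35)
for d in (.014,.017,.020): print(d,rect(c,win(beech,345,480,125,265),.13-d), rect(c,cv2.morphologyEx(win(red|beech,345,475,125,260).astype(np.uint8),cv2.MORPH_CLOSE,np.ones((5,5))),.09-d))
cv2.imwrite("pics/t2.png",cv2.resize(im[80:300,200:490,::-1],None,fx=2,fy=2))
E
```

```text
yaw 98.46 az -0.04
tilt deg [0.04 0.01] t 10.65
pos [0.6568 0.1065 0.1469] shift mm [ -1.6   0.3 140.9]
0.014 (array([ 0.52767084, -0.23019696]), 109.15814208984375, 55.732643127441406, 11.616456985473633) (array([ 0.5290603 , -0.23052979]), 171.75790405273438, 152.21676635742188, 11.812689781188965)
0.017 (array([ 0.52820874, -0.2309966 ]), 109.56002044677734, 55.93783950805664, 11.616440773010254) (array([ 0.529578  , -0.23129318]), 172.3606414794922, 152.7509307861328, 11.812687873840332)
0.02 (array([ 0.5287467 , -0.23179623]), 109.96183013916016, 56.14301681518555, 11.616497039794922) (array([ 0.53009558, -0.23205647]), 172.96339416503906, 153.2850799560547, 11.812700271606445)
```

View pics/t2.png

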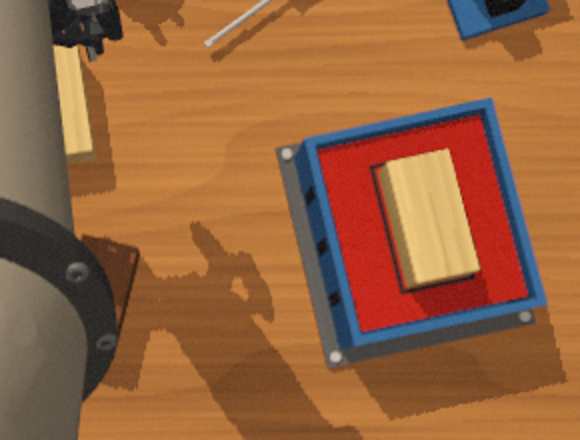

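The first blank lies flat at crop pixel (430,218), centred within 2 mm and aligned within about 0.2°, and the plate has sunk. The second one is next.

Call:
{"name": "jog_arm", "arguments": {
  "rows": [
    {"fingers":85,"x":-1.6,"y":0.3,"z":25,"ax":0,"ay":0,"az":0},
    {"fingers":85,"x":0,"y":0,"z":35,"ax":0,"ay":0,"az":0},
    {"fingers":85,"x":0,"y":0,"z":35,"ax":0,"ay":0,"az":0},
    {"fingers":85,"x":0,"y":0,"z":23,"ax":0,"ay":0,"az":0},
    {"fingers":85,"x":0,"y":0,"z":14,"ax":0,"ay":0,"az":0},
    {"fingers":85,"x":0,"y":0,"z":8,"ax":0,"ay":0,"az":0},
    {"fingers":85,"x":0,"y":0,"z":0,"ax":0,"ay":0,"az":0},
    {"fingers":85,"x":0,"y":0,"z":0,"ax":0,"ay":0,"az":0}
  ],
  "force": 40
}}

```text
t: 11.5
eef_pos: [0.6591, 0.1079, 0.0075]
tool_rot: [0.001, -0.074, 0.997, 0.0]
contact_force: [-0.5, 0.6, 0.2]
gripper_width: 0.998
grasp_force: 0.0
```

Call:
{"name": "jog_arm", "arguments": {
  "rows": [
    {"fingers":40,"x":0,"y":0,"z":0,"ax":0,"ay":0,"az":0},
    {"fingers":40,"x":0,"y":0,"z":0,"ax":0,"ay":0,"az":0},
    {"fingers":40,"x":0,"y":0,"z":0,"ax":0,"ay":0,"az":0},
    {"fingers":40,"x":0,"y":0,"z":0,"ax":0,"ay":0,"az":0},
    {"fingers":40,"x":0,"y":0,"z":0,"ax":0,"ay":0,"az":0},
    {"fingers":40,"x":0,"y":0,"z":0,"ax":0,"ay":0,"az":0},
    {"fingers":40,"x":0,"y":0,"z":0,"ax":0,"ay":0,"az":0},
    {"fingers":40,"x":0,"y":0,"z":0,"ax":0,"ay":0,"az":0}
  ],
  "force": 40
}}

```text
t: 12.3
eef_pos: [0.659, 0.1079, 0.0075]
tool_rot: [0.001, -0.074, 0.997, 0.0]
contact_force: [-0.7, 0.0, 7.1]
gripper_width: 0.646
grasp_force: 44.1
```

```bash
python3 go.py .528 -.231 .19 101.7
```

```text
yaw 98.51 az -3.19
tilt deg [0.1  0.03] t 12.3
pos [0.659  0.1079 0.0075] shift mm [ 196.7 -305.3 -182.8]
```

Call:
{"name": "jog_arm", "arguments": {
  "rows": [
    {"fingers":40,"x":0,"y":0,"z":-10,"ax":0,"ay":0,"az":0},
    {"fingers":40,"x":0,"y":0,"z":-25,"ax":0,"ay":0,"az":0},
    {"fingers":40,"x":0,"y":0,"z":-38,"ax":0,"ay":0,"az":0},
    {"fingers":40,"x":0,"y":0,"z":-38,"ax":0,"ay":0,"az":0},
    {"fingers":40,"x":0,"y":0,"z":-37,"ax":0,"ay":0,"az":0},
    {"fingers":40,"x":0,"y":0,"z":-25,"ax":0,"ay":0,"az":-1.2},
    {"fingers":40,"x":0,"y":0,"z":-10,"ax":0,"ay":0,"az":-2},
    {"fingers":40,"x":0,"y":0,"z":0,"ax":0,"ay":0,"az":0}
  ],
  "force": 40
}}

```text
t: 13.1
eef_pos: [0.6587, 0.1079, 0.1907]
tool_rot: [0.001, -0.103, 0.995, 0.0]
contact_force: [0.1, 0.1, -1.6]
gripper_width: 0.652
grasp_force: 43.2
```

Call:
{"name": "jog_arm", "arguments": {
  "rows": [
    {"fingers":40,"x":10,"y":-15,"z":0,"ax":0,"ay":0,"az":0},
    {"fingers":40,"x":18,"y":-28,"z":0,"ax":0,"ay":0,"az":0},
    {"fingers":40,"x":24,"y":-37,"z":0,"ax":0,"ay":0,"az":0},
    {"fingers":40,"x":24,"y":-37,"z":0,"ax":0,"ay":0,"az":0},
    {"fingers":40,"x":24,"y":-37,"z":0,"ax":0,"ay":0,"az":0},
    {"fingers":40,"x":24,"y":-37,"z":0,"ax":0,"ay":0,"az":0},
    {"fingers":40,"x":24,"y":-37,"z":0,"ax":0,"ay":0,"az":0},
    {"fingers":40,"x":24,"y":-37,"z":0,"ax":0,"ay":0,"az":0}
  ],
  "force": 40
}}

```text
t: 13.9
eef_pos: [0.5403, -0.1889, 0.1872]
tool_rot: [-0.002, -0.101, 0.995, 0.0]
contact_force: [1.5, -0.4, -1.9]
gripper_width: 0.644
grasp_force: 43.2
```

Call:
{"name": "jog_arm", "arguments": {
  "rows": [
    {"fingers":40,"x":16,"y":-25,"z":0,"ax":0,"ay":0,"az":0},
    {"fingers":40,"x":9,"y":-15,"z":0,"ax":0,"ay":0,"az":0},
    {"fingers":40,"x":0,"y":0,"z":0,"ax":0,"ay":0,"az":0},
    {"fingers":40,"x":0,"y":0,"z":0,"ax":0,"ay":0,"az":0},
    {"fingers":40,"x":0,"y":0,"z":0,"ax":0,"ay":0,"az":0},
    {"fingers":40,"x":0,"y":0,"z":0,"ax":0,"ay":0,"az":0},
    {"fingers":40,"x":0,"y":0,"z":0,"ax":0,"ay":0,"az":0},
    {"fingers":40,"x":0,"y":0,"z":0,"ax":0,"ay":0,"az":0}
  ],
  "force": 40
}}

```text
t: 14.7
eef_pos: [0.5275, -0.2302, 0.1893]
tool_rot: [0.0, -0.103, 0.995, 0.0]
contact_force: [-0.1, -0.3, -1.2]
gripper_width: 0.647
grasp_force: 43.2
```

```bash
python3 go.py .528 -.231 .126 101.7
```

```text
yaw 101.78 az 0.08
tilt deg [0.   0.01] t 14.7
pos [ 0.5275 -0.2302  0.1893] shift mm [-0.3 -0.9 63.3]
```

Call:
{"name": "jog_arm", "arguments": {
  "rows": [
    {"fingers":40,"x":-0.3,"y":-0.9,"z":12,"ax":0,"ay":0,"az":0},
    {"fingers":40,"x":0,"y":0,"z":18,"ax":0,"ay":0,"az":0},
    {"fingers":40,"x":0,"y":0,"z":15,"ax":0,"ay":0,"az":0},
    {"fingers":40,"x":0,"y":0,"z":9,"ax":0,"ay":0,"az":0},
    {"fingers":40,"x":0,"y":0,"z":6,"ax":0,"ay":0,"az":0},
    {"fingers":40,"x":0,"y":0,"z":3,"ax":0,"ay":0,"az":0},
    {"fingers":40,"x":0,"y":0,"z":2,"ax":0,"ay":0,"az":0},
    {"fingers":40,"x":0,"y":0,"z":2,"ax":0,"ay":0,"az":0}
  ],
  "force": 40
}}

```text
t: 15.5
eef_pos: [0.5281, -0.2319, 0.1227]
tool_rot: [0.0, -0.102, 0.995, -0.0]
contact_force: [-0.4, 0.2, -1.5]
gripper_width: 0.65
grasp_force: 43.3
```

Call:
{"name": "jog_arm", "arguments": {
  "rows": [
    {"fingers":40,"x":0,"y":0,"z":2,"ax":0,"ay":0,"az":0},
    {"fingers":40,"x":0,"y":0,"z":2,"ax":0,"ay":0,"az":0},
    {"fingers":40,"x":0,"y":0,"z":2,"ax":0,"ay":0,"az":0},
    {"fingers":40,"x":0,"y":0,"z":2,"ax":0,"ay":0,"az":0},
    {"fingers":40,"x":0,"y":0,"z":2,"ax":0,"ay":0,"az":0},
    {"fingers":40,"x":0,"y":0,"z":2,"ax":0,"ay":0,"az":0},
    {"fingers":40,"x":0,"y":0,"z":0,"ax":0,"ay":0,"az":0},
    {"fingers":40,"x":0,"y":0,"z":0,"ax":0,"ay":0,"az":0}
  ],
  "force": 40
}}

```text
t: 16.3
eef_pos: [0.5277, -0.2317, 0.1103]
tool_rot: [-0.0, -0.102, 0.995, 0.0]
contact_force: [-0.2, 0.3, -0.1]
gripper_width: 0.649
grasp_force: 43.3
```

Call:
{"name": "jog_arm", "arguments": {
  "rows": [
    {"fingers":40,"x":0,"y":0,"z":2,"ax":0,"ay":0,"az":0},
    {"fingers":40,"x":0,"y":0,"z":1,"ax":0,"ay":0,"az":0},
    {"fingers":40,"x":0,"y":0,"z":1,"ax":0,"ay":0,"az":0},
    {"fingers":40,"x":0,"y":0,"z":0,"ax":0,"ay":0,"az":0},
    {"fingers":60,"x":0,"y":0,"z":0,"ax":0,"ay":0,"az":0},
    {"fingers":64,"x":0,"y":0,"z":0,"ax":0,"ay":0,"az":0},
    {"fingers":75,"x":0,"y":0,"z":0,"ax":0,"ay":0,"az":0},
    {"fingers":85,"x":0,"y":0,"z":0,"ax":0,"ay":0,"az":0}
  ],
  "force": 40
}}

```text
t: 17.1
eef_pos: [0.5277, -0.2317, 0.1063]
tool_rot: [-0.0, -0.102, 0.995, 0.0]
contact_force: [-0.6, 0.3, -0.7]
gripper_width: 0.994
grasp_force: 0.0
```

Call:
{"name": "jog_arm", "arguments": {
  "rows": [
    {"fingers":85,"x":0,"y":0,"z":0,"ax":0,"ay":0,"az":0},
    {"fingers":85,"x":0,"y":0,"z":0,"ax":0,"ay":0,"az":0},
    {"fingers":85,"x":0,"y":0,"z":-15,"ax":0,"ay":0,"az":0},
    {"fingers":85,"x":0,"y":0,"z":-25,"ax":0,"ay":0,"az":0},
    {"fingers":85,"x":0,"y":0,"z":-30,"ax":0,"ay":0,"az":0},
    {"fingers":85,"x":0,"y":0,"z":-25,"ax":0,"ay":0,"az":0},
    {"fingers":85,"x":0,"y":0,"z":-20,"ax":0,"ay":0,"az":0},
    {"fingers":85,"x":0,"y":0,"z":-10,"ax":0,"ay":0,"az":0}
  ],
  "force": 40
}}

```text
t: 17.9
eef_pos: [0.5286, -0.2322, 0.2345]
tool_rot: [0.002, -0.102, 0.995, -0.001]
contact_force: [-0.4, -0.1, 0.0]
gripper_width: 0.999
grasp_force: 0.0
```

Call:
{"name": "jog_arm", "arguments": {
  "rows": [
    {"fingers":85,"x":-10,"y":20,"z":0,"ax":0,"ay":0,"az":0},
    {"fingers":85,"x":-15,"y":35,"z":0,"ax":0,"ay":0,"az":0},
    {"fingers":85,"x":-20,"y":40,"z":0,"ax":0,"ay":0,"az":0},
    {"fingers":85,"x":-20,"y":40,"z":0,"ax":0,"ay":0,"az":0},
    {"fingers":85,"x":-20,"y":40,"z":0,"ax":0,"ay":0,"az":0},
    {"fingers":85,"x":-15,"y":30,"z":0,"ax":0,"ay":0,"az":0},
    {"fingers":85,"x":-5,"y":15,"z":0,"ax":0,"ay":0,"az":0},
    {"fingers":85,"x":0,"y":0,"z":0,"ax":0,"ay":0,"az":0}
  ],
  "force": 40
}}

```text
t: 18.7
eef_pos: [0.5857, 0.0076, 0.2311]
tool_rot: [-0.0, -0.104, 0.995, 0.0]
contact_force: [-0.4, -1.1, -0.1]
gripper_width: 0.996
grasp_force: 0.0
```

Run:
```python
from h import *
print(bot.get_obs()["contact_force"])
s=bot.read_camera("scene")["pixels"][80:330,60:340]
c=bot.read_camera("top"); im=c["pixels"]; H,S,V=cv2.split(cv2.cvtColor(im,cv2.COLOR_RGB2HSV))
red=((H<8)|(H>172))&(S>150)&(V>60)
beech=(S<150)&(V>185)&(H>12)&(H<35)
for d in (.030,.034,.038): print(d,rect(c,win(beech,345,480,125,265),.17-d), rect(c,cv2.morphologyEx(win(red|beech,345,475,125,260).astype(np.uint8),cv2.MORPH_CLOSE,np.ones((5,5))),.09-d))
t=im[80:330,210:490]
cv2.imwrite("pics/f.png",cv2.resize(np.hstack([t,s])[:,:,::-1],None,fx=1.4,fy=1.4))
```

```text
[-0.35580764 -1.12903015 -0.1440856 ]
0.03 (array([ 0.52680353, -0.22976181]), 107.82266235351562, 54.11748123168945, 11.696463584899902) (array([ 0.528742  , -0.23138995]), 171.06723022460938, 147.76589965820312, 11.792510032653809)
0.034 (array([ 0.52753815, -0.23085809]), 108.36801147460938, 54.39119338989258, 11.696471214294434) (array([ 0.52941809, -0.23239299]), 171.85292053222656, 148.44456481933594, 11.792562484741211)
0.038 (array([ 0.52827277, -0.23195439]), 108.91334533691406, 54.66489791870117, 11.696465492248535) (array([ 0.53009412, -0.23339603]), 172.63870239257812, 149.12327575683594, 11.79253101348877)
```

View pics/f.png

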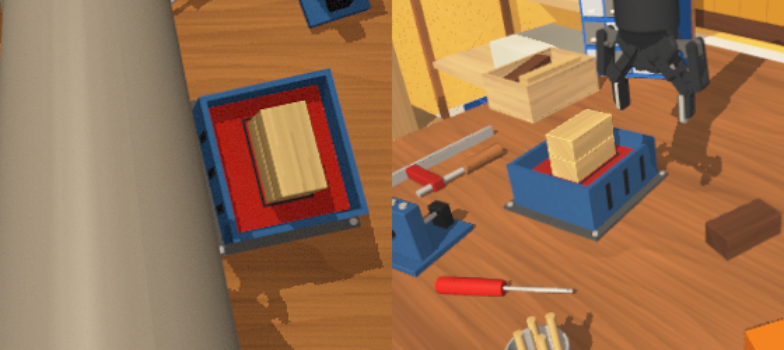

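The two blanks form one flat stack, at (290,150) in the left half and (582,147) in the right half. They are centred within about 3 mm and aligned within 1°. The plate has sunk well below the rim, the gripper is clear and the walnut hasn't moved.

```bash
python3 -c "
from station import bot
print(bot.hand_in())"
```

```text
the job is handed in; nothing more can be done
None
```

Both beech blanks are stacked flat on the sunken red plate, centred within about 3 mm and aligned within 1° by the last camera check; the walnut looked unmoved, and the job is handed in (no verdict came back).

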